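# Lock two passed transformers away in the flap carrier's empty cells

## Robot

A 7-joint arm with a two-finger parallel gripper is mounted at the origin on a cart in front of the work surface, level with it; the furniture and walls round the work are solid. World frame = base frame: x ahead of the robot, y to its left, z up, the work surface at z = 0. Lengths are in m, angles in rad, forces in N, time in s.
With the tool pointing down it reaches from about 0.425 to 1.025 m from the base axis. Payload 9.4 kg.
Tool frame: the origin (TCP) lies midway between the tips of the shut fingers; the grasp point (between the pads) lies 19 mm behind it (arm.grasp_offset is the distance from the TCP to the grasp point, in m); z points along the fingers, y is the line along which they close (so a half turn about z gives the same grasp; the last joint's range is limited). The gripper opens to 85 mm and grips with 20 to 120 N. Pads are 22 mm wide; open, the fingers measure 114 mm over their backs; the gripper's body (76 mm by 85 mm) begins 54 mm behind the grasp point. The pads swing forward as they close: fully open they stand 13 mm farther back than shut.
Start: joints at [1.109, 0.599, -0.003, 1.599, 0.002, 0.943, -0.08], TCP at [0.272, -0.672, 0.231] pointing down, gripper open.
Joint ranges: [-2.57, 2.57], [-0.35, 1.97], [-1.29, 1.29], [0.11, 2.56], [-1.05, 4.19], [0.11, 1.86], [-2.63, 2.63]. Speed limits (rad/s): [2.22, 2.22, 3.01, 3.01, 3.14, 3.14, 3.14].

## Interface

Orientations are given as a unit quaternion [w, x, y, z].
In Python, from bench import telemetry, eyes, job, arm gives the robot as it stands.
- The arm moves only by the tool carry_out, never from a script. Its argument "increments" is a list of rows, each a list of 3 entries, a list of its own where there are three numbers: the turn, a rotation vector about the tool's x, y, z in degrees, then the shift along the tool's x, y, z in cm, then the opening, from -1 (shut) to 1 (fully open), so that 0 is half open. In form: [[[wx, wy, wz], [tx, ty, tz], jaw], ...]. A call has 1 to 8 rows; each row shifts and turns the commanded pose from where the row before left it, along the tool's axes as they then stand; what a row does not reach is not made up. A row lasts 1/10 s, in which the tool goes at most 50 mm and 8.59 degrees, less where a joint would pass 70% of its speed; a pose out of reach is approached as far as the arm can. A call is refused whole if a number of a shift passes 5 or a number of a turn 8.59, either way. A call with a gripper value outside its range is refused whole. The fingers move at their own pace and stop on an object; "squeeze" is the grip in N (left out, the last holds). Time passes only in rows, so rows that do not move let the fingers close. It gives the time, the measured TCP pose, the force and the opening at its end, in the units of the state.
- telemetry.state(): the state, without advancing time (a new reading comes with each control period).
- eyes.snapshot(name): name is "scene" or "top" or "wrist"; returns the picture (480x640x3 uint8, blue, green, red); there is no depth.
- eyes.get_calibration(name): a dict with "K" (3x3 intrinsics, pixels), "dist_coeffs" ([k1, k2, p1, p2, k3] as OpenCV has them; the pictures are not rectified), "T" (4x4, takes a point from camera to world coordinates). Camera axes: x right, y up, looking along -z (the intrinsics and any distortion apply to the point x, -y, -z); pixel columns grow to the right and rows downward; lengths in m; the calibration is good to about 2 mm. A picture is of the moment at which its call begins: read the wrist's pose just before it. get_calibration takes no time and is no camera call; for the wrist camera it gives the pose at the moment of the call.
- job.hand_in(): hands the job in, once; it reports no verdict.
Trained networks look in the newest picture that a camera, given by its name, has taken for a name from the list of things; names that differ only in an ending like _2 or _b are one class to them, and where a whole thing is asked for, a point or a joint stands for the part that bears it (a point fixed in the world has none). Each returns a list of dicts, best first, with "confidence" (0 to 1); they miss things now and then, are a little off and sometimes report something else, mostly with a low value. They report only what shows in the picture. A call takes as long as a camera call. They do not tell look-alikes from the thing itself.
- eyes.boxes_of(name, camera): "box" ([centre column, centre row, width, height] in pixels, round what is visible of it).
- eyes.silhouettes(name, camera): "region" (480x640 bool, what is visible of it) and "box" ([centre column, centre row, width, height] in pixels, round what is visible of it).
- eyes.pinpoint(name, camera): "position" ([column, row] in pixels: a listed point, or the origin of a listed thing).
The state is a dict: "time": time; "qpos": joint angles; "joint_velocities": joint speeds; "joint_efforts": joint torques, N m; "ee_pos": TCP position; "eef_rot": TCP orientation; "contact_force": force on the tool from outside, world axes, zero at the start; "moment": the same for the moment, N m; "width": finger opening in m.
Only numpy, scipy, OpenCV 4.12 (cv2) and the standard library are available. Lean on these libraries where they do the work, as an engineer would, in place of code of your own. Each camera call takes 0.05 s, during which the arm holds its last target. There are 200 camera calls.

## Task

Two passed transformers stand loose on the bench and must go into the two empty cells of the padlocked blue carrier, but spring flaps hide which of its six cells are empty. While both transformers still stand where they are, feel down through the flaps with the shut fingers to find the empty cells; then set each transformer on the flaps of an empty cell and push it down through them, without ramming it onto another one, until it stands upright on the cell floor and the flaps have sprung shut over it. Do not shove the carrier hard, and leave the bottle, the reel, the mug and the lamp holder where they are.

Things in the scene. Friction and masses are not known exactly. Their poses are not given: they have to be found in the camera images.
- carrier: blue steel carrier for passed transformers: a fixed, padlocked box 150 (its x) x 130 (its y) x 62 mm high, origin at the centre of its underside, z up; padlock and card holder on its -y side. Six cells: 1, 2, 3 centred at x -48, 0, 48 and y -31 mm, and 4, 5, 6 at x -48, 0, 48 and y 31 mm. Four cells hold a transformer like the loose ones, two are empty; which two is not known and cannot be seen.
- carrier_rim (a point): centre of the carrier's top face, 62 mm above the bench, axes as the carrier's. Each cell's mouth is 42 mm (x) by 56 mm (y) between 6 mm walls and is covered by two smooth grey spring flaps that meet in the middle, 3 mm below the rim. They open only downward, so that a unit can be pushed in but not drawn out; wide open they leave 37 mm (x) between them.
- carrier_floor (a point): centre of the carrier's inner floor, 4 mm above the bench. Stored transformers stand on it (tops 29 mm below the rim). An empty cell has a 1.5 mm pad on it (pad top 56 mm below the rim). A transformer on the floor clears the flaps, which shut above it; one pushed onto a stored one stands up to the rim, holds the flaps open and cannot be got out.
- flap1a (a joint): flap of cell 1 hinged along the -x wall: a plate 19 mm (x) by 54 mm (y), 1.6 mm thick; 0 level and shut, 1.5 rad hanging straight down. The spring shuts it: a transformer rests on the two shut flaps, and pushing it through takes about 3 to 8 N, a fingertip 1 to 6 N.
- flap1b (a joint): flap of cell 1 hinged along the +x wall: a plate 19 mm (x) by 54 mm (y), 1.6 mm thick; 0 level and shut, 1.5 rad hanging straight down. The spring shuts it: a transformer rests on the two shut flaps, and pushing it through takes about 3 to 8 N, a fingertip 1 to 6 N.
- flap2a (a joint): flap of cell 2 hinged along the -x wall: a plate 19 mm (x) by 54 mm (y), 1.6 mm thick; 0 level and shut, 1.5 rad hanging straight down. The spring shuts it: a transformer rests on the two shut flaps, and pushing it through takes about 3 to 8 N, a fingertip 1 to 6 N.
- flap2b (a joint): flap of cell 2 hinged along the +x wall: a plate 19 mm (x) by 54 mm (y), 1.6 mm thick; 0 level and shut, 1.5 rad hanging straight down. The spring shuts it: a transformer rests on the two shut flaps, and pushing it through takes about 3 to 8 N, a fingertip 1 to 6 N.
- flap3a (a joint): flap of cell 3 hinged along the -x wall: a plate 19 mm (x) by 54 mm (y), 1.6 mm thick; 0 level and shut, 1.5 rad hanging straight down. The spring shuts it: a transformer rests on the two shut flaps, and pushing it through takes about 3 to 8 N, a fingertip 1 to 6 N.
- flap3b (a joint): flap of cell 3 hinged along the +x wall: a plate 19 mm (x) by 54 mm (y), 1.6 mm thick; 0 level and shut, 1.5 rad hanging straight down. The spring shuts it: a transformer rests on the two shut flaps, and pushing it through takes about 3 to 8 N, a fingertip 1 to 6 N.
- flap4a (a joint): flap of cell 4 hinged along the -x wall: a plate 19 mm (x) by 54 mm (y), 1.6 mm thick; 0 level and shut, 1.5 rad hanging straight down. The spring shuts it: a transformer rests on the two shut flaps, and pushing it through takes about 3 to 8 N, a fingertip 1 to 6 N.
- flap4b (a joint): flap of cell 4 hinged along the +x wall: a plate 19 mm (x) by 54 mm (y), 1.6 mm thick; 0 level and shut, 1.5 rad hanging straight down. The spring shuts it: a transformer rests on the two shut flaps, and pushing it through takes about 3 to 8 N, a fingertip 1 to 6 N.
- flap5a (a joint): flap of cell 5 hinged along the -x wall: a plate 19 mm (x) by 54 mm (y), 1.6 mm thick; 0 level and shut, 1.5 rad hanging straight down. The spring shuts it: a transformer rests on the two shut flaps, and pushing it through takes about 3 to 8 N, a fingertip 1 to 6 N.
- flap5b (a joint): flap of cell 5 hinged along the +x wall: a plate 19 mm (x) by 54 mm (y), 1.6 mm thick; 0 level and shut, 1.5 rad hanging straight down. The spring shuts it: a transformer rests on the two shut flaps, and pushing it through takes about 3 to 8 N, a fingertip 1 to 6 N.
- flap6a (a joint): flap of cell 6 hinged along the -x wall: a plate 19 mm (x) by 54 mm (y), 1.6 mm thick; 0 level and shut, 1.5 rad hanging straight down. The spring shuts it: a transformer rests on the two shut flaps, and pushing it through takes about 3 to 8 N, a fingertip 1 to 6 N.
- flap6b (a joint): flap of cell 6 hinged along the +x wall: a plate 19 mm (x) by 54 mm (y), 1.6 mm thick; 0 level and shut, 1.5 rad hanging straight down. The spring shuts it: a transformer rests on the two shut flaps, and pushing it through takes about 3 to 8 N, a fingertip 1 to 6 N.
- unit_a: passed transformer, yellow taped core with black ends and pins: 31 mm (its x, the core faces to grip are 28 mm apart) x 43 mm (its y) x 29 mm high (core 28 mm), about 75 g, origin at the centre of its underside, standing upright on the bench. It fits a cell with its y along the carrier's y, either way round.
- unit_b: the other passed transformer, yellow taped core with black ends and pins: 31 mm (its x, the core faces to grip are 28 mm apart) x 43 mm (its y) x 29 mm high (core 28 mm), about 75 g, origin at the centre of its underside, standing upright on the bench. It fits a cell with its y along the carrier's y, either way round.
- glue_bottle: white bottle with a red cap, 32 mm across, 87 mm high, standing upright near the loose transformers; origin at the centre of its underside. Bystander.
- solder_reel: reel of solder wire with blue flanges standing on its flange, 54 mm across, 36 mm high, standing between the two loose transformers; origin at the centre of its underside. Bystander.
- mug: blue-grey mug 80 mm across, 94 mm high, origin at the centre of its underside (of mug and handle together). Bystander.
- lamp_holder: white porcelain lamp holder with a clear lamp, 62 mm across, 91 mm high, origin at the centre of its underside. Bystander.
Not all that is in view belongs to the job. What is shaped like the unit_a but brown or white is not meant.

How it is judged:
By the outcome, as a careful person would: the job done as asked, in the order asked, and still so for the second after the job is handed in, with the robot touching nothing.
It also fails if it takes over 72 s, if anything falls off the work surface, if the arm or the gripper's body presses on something with over 40 N, if the wrist force passes 120 N, or if a joint passes its speed limit or range.

## Working session

There is one attempt and no reset: what is moved stays moved. The work goes in short steps, Python scripts to look and compute and a tool call to move; the robot and the scene stay as the last step left them, time stands still between calls to the robot, and variables do not carry over. Pictures are saved under pics/ and viewed, on a budget of 10 in all, crops included, one or two more only if the job needs it, and the job is handed in when it is done.

Besides the shell and the picture viewer there is one more tool, called after "Emit:" as name([rows], argument=value, ...), one row to a line, values as JSON. carry_out: Moves the arm, as the interface text tells. Its arguments: {"type":"object","properties":{"increments":{"type":"array","items":{"type":"array"}},"squeeze":{"type":"number"}},"required":["increments"]}

```bash
mkdir -p pics; ls
python3 - <<'E'
from bench import telemetry, eyes, job, arm
import cv2,numpy as np
np.set_printoptions(precision=4,suppress=True)
s=telemetry.state(); print(s)
for c in("top","scene"):
    im=eyes.snapshot(c); cv2.imwrite(f"pics/{c}0.png",im)
    k=eyes.get_calibration(c); print(c,k)
    for n in("unit_a","carrier_rim","carrier","glue_bottle","solder_reel","mug","lamp_holder"):
        print(n,[(np.round(d["position"],1),round(d["confidence"],2)) for d in eyes.pinpoint(n,c)][:5])
E
```

```text
pics
{'time': 0.0, 'qpos': array([ 1.1093,  0.6002, -0.0025,  1.6001,  0.0018,  0.9429, -0.0798]), 'joint_velocities': array([ 0.0004,  0.0017, -0.0011,  0.0003,  0.0009, -0.0028, -0.0005]), 'joint_efforts': array([ -0.    , -77.6464,   1.5647, -25.8012,   0.0124,   0.0091,
         0.    ]), 'ee_pos': array([ 0.272 , -0.6715,  0.2304]), 'eef_rot': array([-0.0008,  0.9815,  0.1912, -0.0002]), 'contact_force': array([-0.7656,  0.324 ,  0.4625]), 'moment': array([0.0153, 0.0104, 0.0017]), 'width': 0.08536652630683825}
top {'K': array([[515.3632,   0.    , 317.4678],
       [  0.    , 515.3632, 242.5087],
       [  0.    ,   0.    ,   1.    ]]), 'dist_coeffs': array([-0.0284,  0.    ,  0.    ,  0.    ,  0.    ]), 'T': array([[ 0.0131,  0.9895, -0.1442,  0.4246],
       [-0.9999,  0.0118, -0.0102, -0.1986],
       [-0.0084,  0.1443,  0.9895,  0.9864],
       [ 0.    ,  0.    ,  0.    ,  1.    ]])}
unit_a [(array([322.9, 242.7]), 0.73), (array([278.2, 220.4]), 0.69), (array([307.3, 286. ]), 0.66)]
carrier_rim [(array([398.5, 286.8]), 0.57)]
carrier [(array([396.4, 290.2]), 0.91)]
glue_bot
[... 227 characters left out ...]
, 547.241 , 236.8286],
       [  0.    ,   0.    ,   1.    ]]), 'dist_coeffs': array([-0.0206,  0.    ,  0.    ,  0.    ,  0.    ]), 'T': array([[-0.8247,  0.2315, -0.516 ,  0.0627],
       [-0.5653, -0.3656,  0.7394,  0.4664],
       [-0.0175,  0.9015,  0.4324,  0.4815],
       [ 0.    ,  0.    ,  0.    ,  1.    ]])}
unit_a [(array([303.2, 277.6]), 0.81), (array([335.7, 299.1]), 0.78), (array([254.7, 296.4]), 0.7), (array([257.1, 331.7]), 0.6)]
carrier_rim [(array([388.4, 229.9]), 0.65)]
carrier [(array([382.7, 261. ]), 0.6)]
glue_bottle [(array([323.5, 336.8]), 0.72)]
solder_reel [(array([298.1, 313.8]), 0.86)]
mug [(array([172.9, 303.9]), 0.95)]
lamp_holder [(array([232.1, 267. ]), 0.74)]
```

Run:
```python
import cv2,numpy as np
a=cv2.imread("pics/top0.png")[130:350,190:480]
b=cv2.imread("pics/scene0.png")
cv2.imwrite("pics/topc.png",cv2.resize(a,None,fx=2.7,fy=2.7,interpolation=cv2.INTER_CUBIC)); cv2.imwrite("pics/s0.png",b)
```

```text
(no output)
```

View pics/topc.png

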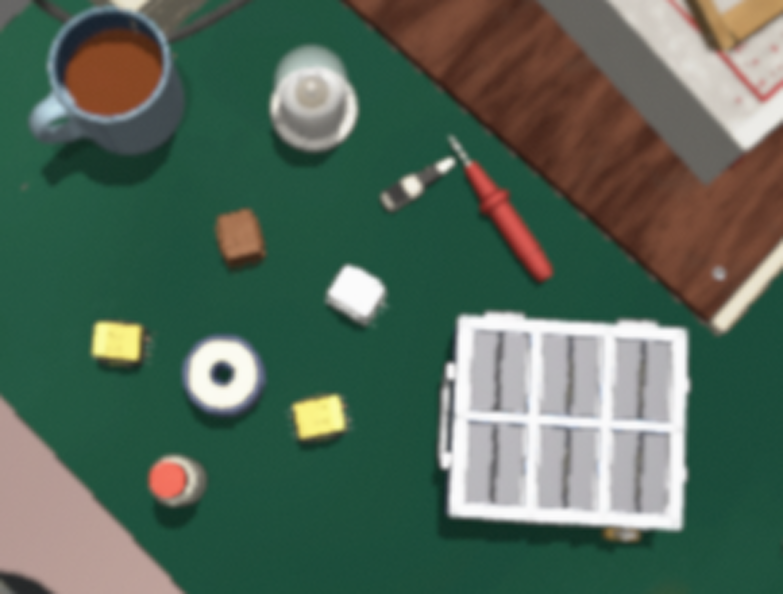

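View pics/s0.png

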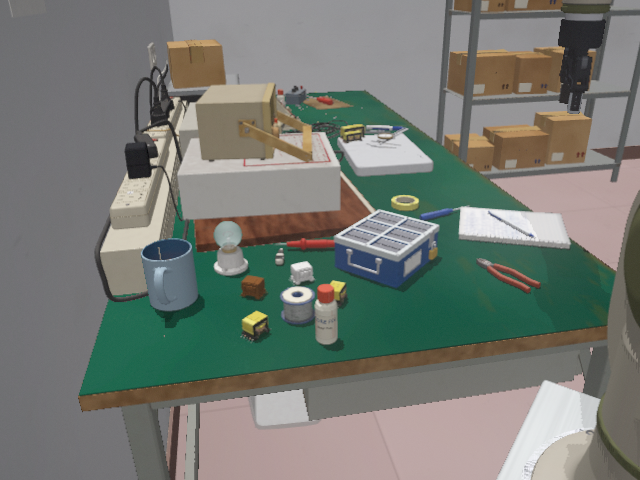

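```bash
cat > h.py <<'E'
from bench import telemetry, eyes, job, arm
import cv2,numpy as np
from scipy.spatial.transform import Rotation as R
np.set_printoptions(precision=4,suppress=True)
def world(px,z,cal):
    p=cv2.undistortPoints(np.float64(px).reshape(-1,1,2),cal["K"],cal["dist_coeffs"]).reshape(-1,2)
    d=np.c_[p[:,0],-p[:,1],-np.ones(len(p))]@cal["T"][:3,:3].T; o=cal["T"][:3,3]
    return (o+d*((z-o[2])/d[:,2])[:,None])[:,:2]
def pose():
    s=telemetry.state(); q=np.array(s["eef_rot"]); r=R.from_quat(np.r_[q[1:],q[0]])
    return s,np.array(s["ee_pos"]),r
def goto(p,yaw):
    """turn (deg) to make tool down with tool x at yaw(deg), and shift (cm) in the tool axes now and after the turn"""
    s,e,r=pose(); g=R.from_euler('z',yaw,degrees=True)*R.from_euler('x',180,degrees=True)
    d=np.array(p)-e
    print("turn",(r.inv()*g).as_rotvec(degrees=True).round(2),"shift now",(r.inv().apply(d)*100).round(2),"after",(g.inv().apply(d)*100).round(2))
def yellow(im,name="wrist"):
    m=cv2.inRange(cv2.cvtColor(im,cv2.COLOR_BGR2HSV),(22,110,110),(36,255,255))
    c,_=cv2.findContours(m,cv2.RETR_EXTERNAL,cv2.CHAIN_APPROX_NONE)
    return sorted([k for k in c if cv2.contourArea(k)>60],key=cv2.contourArea)[::-1]
E
python3 - <<'E'
from h import *
k=eyes.get_calibration("top")
c=np.array([(459,317),(688,330),(681,528),(449,517)])/2.7+[190,130]
w=world(c,.062,k);print(w,w.mean(0)); 
print("yaw x",np.degrees(np.arctan2(*(w[1]-w[0])[::-1])),np.degrees(np.arctan2(*(w[2]-w[3])[::-1])), np.linalg.norm(w[1]-w[0]),np.linalg.norm(w[1]-w[2]))
im=cv2.imread("pics/top0.png")
for q in yellow(im)[:4]:
    r=cv2.minAreaRect(q); b=cv2.boxPoints(r); wb=world(b,.028,k)
    print(r, wb.mean(0),[ (round(float(np.linalg.norm(wb[i+1]-wb[i])),4),round(float(np.degrees(np.arctan2(*(wb[i+1]-wb[i])[::-1]))),1)) for i in (0,1)])
for n,z,p in(("bottle",.087,(170/2.7+190,481/2.7+130)),("reel",.036,(222/2.7+190,373/2.7+130))): print(n,world(p,z,k))
goto((.45,-.32,.231),0)
E
```

```text
[[ 0.5512 -0.2662]
 [ 0.5443 -0.4194]
 [ 0.4132 -0.4121]
 [ 0.4186 -0.2598]] [ 0.4818 -0.3394]
yaw x -92.60025434664381 -92.01225665858756 0.15344129347805846 0.13125335921053533
((305.73529052734375, 284.44122314453125), (13.824529647827148, 13.824529647827148), 75.96376037597656) [ 0.4852 -0.168 ] [(0.0257, -75.2), (0.0257, -165.1)]
((234.760009765625, 256.17999267578125), (14.000715255737305, 13.717872619628906), 8.130102157592773) [ 0.5365 -0.0339] [(0.0258, -5.9), (0.0265, -97.5)]
((195.5, 370.0), (16.0, 9.0), 90.0) [0.3267 0.0306] [(0.0165, -89.0), (0.0286, -177.5)]
((157.00885009765625, 378.1327819824219), (19.378849029541016, 11.288651466369629), 41.18592834472656) [0.3109 0.1005] [(0.0201, -39.8), (0.0358, -128.5)]
bottle [[ 0.4392 -0.079 ]]
reel [[ 0.5141 -0.1057]]
turn [-0.    0.   22.05] shift now [ 29.7  -25.95   0.03] after [ 17.79 -35.2    0.03]
```

Emit:
carry_out([
  [[0, 0, 8.1], [0, 0, 0], -1],
  [[0, 0, 8.1], [0, 0, 0], -1],
  [[0, 0, 8.1], [0, 0, 0], -1],
])

```text
time: 1.1
ee_pos: [0.272, -0.672, 0.2313]
eef_rot: [0.0, 1.0, -0.023, 0.0]
contact_force: [0.4, -0.3, 0.3]
width: 0.0437
```

Emit:
carry_out([
  [[0, 0, 0], [2.45, -4.25, 0.4], -1],
  [[0, 0, 0], [2.45, -4.25, 0.4], -1],
  [[0, 0, 0], [2.45, -4.25, 0.4], -1],
  [[0, 0, 0], [2.45, -4.25, 0.4], -1],
  [[0, 0, 0], [2.45, -4.25, 0.4], -1],
  [[0, 0, 0], [2.45, -4.25, 0.4], -1],
  [[0, 0, 0], [2.45, -4.25, 0.4], -1],
  [[0, 0, 0], [2.45, -4.25, 0.4], -1],
])

```text
time: 1.9
ee_pos: [0.4823, -0.3383, 0.1994]
eef_rot: [0.0, 1.0, -0.02, 0.0]
contact_force: [0.7, -1.0, 0.2]
width: 0.0
```

Emit:
carry_out([
  [[0, 0, 0], [0, 0, 0], -1],
  [[0, 0, 0], [0, 0, 0], -1],
])

```text
time: 2.1
ee_pos: [0.4823, -0.3386, 0.1993]
eef_rot: [-0.0, 1.0, -0.018, 0.0]
contact_force: [-0.5, -1.0, 0.3]
width: 0.0002
```

Run:
```python
from h import *
im=eyes.snapshot("wrist"); k=eyes.get_calibration("wrist"); cv2.imwrite("pics/w0.png",im)
np.savez("w0.npz",**k)
s,e,r=pose(); print(e,r.as_matrix(),s["width"],s["contact_force"],s["time"]); print(k["T"])
goto((.482,-.34,.2),-2.3)
```

```text
[ 0.4814 -0.3401  0.1994] [[ 0.9993 -0.0385 -0.    ]
 [-0.0385 -0.9993 -0.0005]
 [-0.      0.0005 -1.    ]] -0.0001747538838287689 [-0.1352  0.4014  1.1667] 2.15
[[-0.0373  0.9497  0.3109  0.5603]
 [-0.9993 -0.0356 -0.0109 -0.342 ]
 [ 0.0007 -0.3111  0.9504  0.3408]
 [ 0.      0.      0.      1.    ]]
turn [0.03 0.   0.09] shift now [ 0.06 -0.01 -0.06] after [ 0.06 -0.01 -0.06]
```

View pics/w0.png

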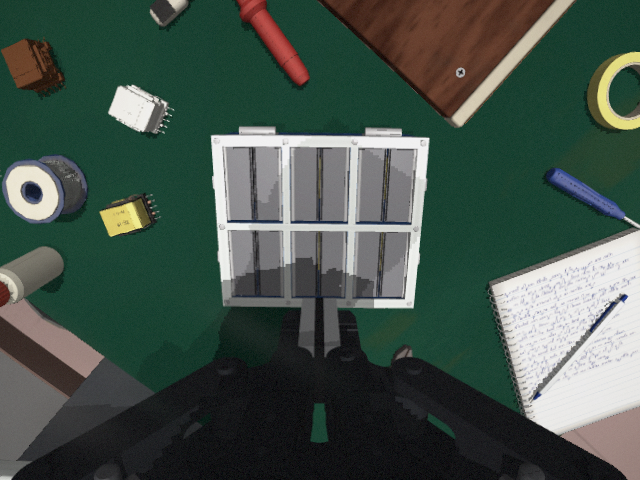

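The wrist view shows the carrier rim with corners near (211,137), (429,138), (413,308), (223,306), six flapped cells, padlock below at (404,355). One loose yellow unit is at (128,215), with the white one (140,108) and brown one (32,65) as look-alikes.

Run:
```python
from h import *
im=cv2.imread("pics/w0.png"); k=dict(np.load("w0.npz"))
g=cv2.cvtColor(im,cv2.COLOR_BGR2GRAY)
c=np.float32([(211,137),(429,138),(413,308),(223,306)])
w=world(c,.062,k); print(w)
print("centre",w.mean(0),"yaw x",[np.degrees(np.arctan2(*(a-b)[::-1])) for a,b in((w[1],w[0]),(w[2],w[3]))],[np.linalg.norm(w[i]-w[i-1]) for i in range(4)])
for n in ("carrier_rim",): print(world([d["position"] for d in eyes.pinpoint(n,"wrist")],.062,k))
for q in yellow(im)[:2]:
    r=cv2.minAreaRect(q); b=cv2.boxPoints(r); wb=world(b,.028,k)
    print(r, wb.mean(0),[ (round(float(np.linalg.norm(wb[i+1]-wb[i])),4),round(float(np.degrees(np.arctan2(*(wb[i+1]-wb[i])[::-1]))),1)) for i in (0,1)])
C=w.mean(0); ang=np.radians(-92.3); ux=np.array([np.cos(ang),np.sin(ang)]); uy=np.array([-ux[1],ux[0]])
for i in range(6): print(i+1,(C+ux*(i%3-1)*.048+uy*(.031 if i>2 else -.031)))
```

```text
[[ 0.5472 -0.267 ]
 [ 0.5409 -0.4179]
 [ 0.4098 -0.4115]
 [ 0.4172 -0.2608]]
centre [ 0.4787 -0.3393] yaw x [np.float64(-92.38876767145052), np.float64(-92.82760518182613)] [np.float64(0.1301116615735704), np.float64(0.15106978088866044), np.float64(0.13126851456310218), np.float64(0.1508752072985594)]
[[ 0.4789 -0.3403]]
((121.14171600341797, 218.7818603515625), (27.5394344329834, 37.866722106933594), 73.61045837402344) [ 0.483  -0.1738] [(0.0338, -77.0), (0.0229, -173.4)]
((618.30810546875, 66.04866027832031), (16.17472267150879, 49.994590759277344), 53.97262954711914) [ 0.5907 -0.5745] [(0.0379, -54.6), (0.0134, -134.2)]
1 [ 0.4497 -0.2901]
2 [ 0.4478 -0.338 ]
3 [ 0.4458 -0.386 ]
4 [ 0.5116 -0.2926]
5 [ 0.5097 -0.3405]
6 [ 0.5078 -0.3885]
```

Emit:
carry_out([
  [[0, 0, 0], [2.9, 0, 4], -1],
  [[0, 0, 0], [0, 0, 4.5], -1],
  [[0, 0, 0], [0, 0, 4.4], -1],
  [[0, 0, 0], [0, 0, 0], -1],
  [[0, 0, 0], [0, 0, 1.1], -1],
  [[0, 0, 0], [0, 0, 1.1], -1],
  [[0, 0, 0], [0, 0, 1.1], -1],
  [[0, 0, 0], [0, 0, 0], -1],
])

```text
time: 3.0
ee_pos: [0.5104, -0.3411, 0.0371]
eef_rot: [-0.0, 1.0, -0.02, 0.0]
contact_force: [0.6, 0.3, 0.9]
width: 0.0002
```

Emit:
carry_out([
  [[0, 0, 0], [0, 0, 0.2], -1],
  [[0, 0, 0], [0, 0, 0.2], -1],
  [[0, 0, 0], [0, 0, 0.1], -1],
])

```text
time: 3.3
ee_pos: [0.5106, -0.3411, 0.0326]
eef_rot: [0.0, 1.0, -0.02, 0.0]
contact_force: [-0.2, 0.6, 1.0]
width: 0.0001
```

Emit:
carry_out([
  [[0, 0, 0], [0, 0, 0.2], -1],
  [[0, 0, 0], [0, 0, 0.2], -1],
  [[0, 0, 0], [0, 0, 0.1], -1],
])

```text
time: 3.6
ee_pos: [0.5107, -0.3414, 0.0318]
eef_rot: [0.0, 1.0, -0.02, 0.001]
contact_force: [-10.5, 7.6, 62.8]
width: 0.0
```

Emit:
carry_out([
  [[0, 0, 0], [0, 0, -5], -1],
  [[0, 0, 0], [0, -4.8, 0], -1],
  [[0, 0, 0], [0, 0, 0], -1],
  [[0, 0, 0], [0, 0, 1.4], -1],
  [[0, 0, 0], [0, 0, 1.4], -1],
  [[0, 0, 0], [0, 0, 1.4], -1],
  [[0, 0, 0], [0, 0, 0.2], -1],
  [[0, 0, 0], [0, 0, 0.2], -1],
])

```text
time: 4.4
ee_pos: [0.5112, -0.2935, 0.0299]
eef_rot: [-0.0, 1.0, -0.02, -0.001]
contact_force: [0.2, 0.2, 1.1]
width: 0.0001
```

Emit:
carry_out([
  [[0, 0, 0], [0, 0, 0], -1],
])

```text
time: 4.5
ee_pos: [0.5116, -0.2935, 0.0306]
eef_rot: [-0.0, 1.0, -0.02, -0.001]
contact_force: [-0.7, 0.0, -0.4]
width: 0.0
```

Emit:
carry_out([
  [[0, 0, 0], [0, 0, 0.2], -1],
  [[0, 0, 0], [0, 0, 0.2], -1],
  [[0, 0, 0], [0, 0, 0.3], -1],
])

```text
time: 4.8
ee_pos: [0.5126, -0.2932, 0.0245]
eef_rot: [0.0, 1.0, -0.02, 0.0]
contact_force: [-0.4, 0.1, 0.7]
width: -0.0001
```

Emit:
carry_out([
  [[0, 0, 0], [0, 0, -5], -1],
  [[0, 0, 0], [-3.1, 0, 0], -1],
  [[0, 0, 0], [-3.1, 0, 0], -1],
  [[0, 0, 0], [0, 0, 0], -1],
  [[0, 0, 0], [0, 0, 1.3], -1],
  [[0, 0, 0], [0, 0, 1.3], -1],
  [[0, 0, 0], [0, 0, 1.3], -1],
  [[0, 0, 0], [0, 0, 0.2], -1],
])

```text
time: 5.6
ee_pos: [0.4503, -0.29, 0.0309]
eef_rot: [-0.001, 1.0, -0.019, -0.001]
contact_force: [0.3, 0.1, 1.6]
width: -0.0004
```

Emit:
carry_out([
  [[0, 0, 0], [0, 0, 0.2], -1],
  [[0, 0, 0], [0, 0, 0.1], -1],
])

```text
time: 5.8
ee_pos: [0.4502, -0.2906, 0.0298]
eef_rot: [-0.0, 1.0, -0.02, -0.0]
contact_force: [-0.0, 1.0, 0.9]
width: -0.0
```

Emit:
carry_out([
  [[0, 0, 0], [0, 0, 0.2], -1],
  [[0, 0, 0], [0, 0, 0.2], -1],
  [[0, 0, 0], [0, 0, 0.1], -1],
])

```text
time: 6.1
ee_pos: [0.4503, -0.2908, 0.0253]
eef_rot: [0.0, 1.0, -0.02, 0.0]
contact_force: [-0.2, -0.5, 0.1]
width: -0.0003
```

Emit:
carry_out([
  [[0, 0, 0], [0, 0, -4.4], -1],
  [[0, 0, 0], [0, 0, -4.4], -1],
  [[0, 0, 0], [0, 0, -4.4], 0.4],
  [[0, 0, 0], [0, 0, -4.4], 0.4],
  [[0, 0, 0], [1, -4.1, 0], 0.4],
  [[0, 0, 0], [1, -4.1, 0], 0.4],
  [[0, 0, 0], [1, -4.1, 0], 0.4],
  [[0, 0, -8.5], [0, 0, 0], 0.4],
])

```text
time: 6.9
ee_pos: [0.4871, -0.162, 0.2014]
eef_rot: [-0.001, 0.998, 0.059, 0.001]
contact_force: [0.2, 0.3, -0.6]
width: 0.0601
```

Emit:
carry_out([
  [[0, 0, -8.5], [0, 0, 0], 0.4],
  [[0, 0, -8.5], [0, 0, 0], 0.4],
  [[0, 0, -8.5], [0, 0, 0], 0.4],
  [[0, 0, -8.5], [0, 0, 0], 0.4],
  [[0, 0, -8.5], [0, 0, 0], 0.4],
  [[0, 0, -8.5], [0, 0, 0], 0.4],
  [[0, 0, -8.5], [0, 0, 0], 0.4],
  [[0, 0, -8.5], [0, 0, 0], 0.4],
])

```text
time: 7.7
ee_pos: [0.4849, -0.169, 0.2014]
eef_rot: [0.0, 0.796, 0.606, -0.0]
contact_force: [-0.4, 0.2, -0.7]
width: 0.0598
```

Emit:
carry_out([
  [[0, 0, -8.5], [0, 0, 0], 0.4],
  [[0, 0, -8.5], [0, 0, 0], 0.4],
  [[0, 0, -8.5], [0, 0, 0], 0.4],
  [[0, 0, 0], [0, 0, 0], 0.4],
  [[0, 0, 0], [0, 0, 0], 0.4],
])

```text
time: 8.2
ee_pos: [0.4849, -0.1692, 0.2013]
eef_rot: [-0.0, 0.646, 0.763, -0.0]
contact_force: [-0.3, -0.4, -0.1]
width: 0.0599
```

Run:
```python
from h import *
im=eyes.snapshot("wrist"); k=eyes.get_calibration("wrist"); cv2.imwrite("pics/w1.png",im)
np.savez("w1.npz",**k)
s,e,r=pose(); print(e,np.degrees(np.arctan2(*r.as_matrix()[1::-1,0])),s["width"],s["qpos"],s["time"])
for q in yellow(im)[:3]:
    r=cv2.minAreaRect(q); b=cv2.boxPoints(r); wb=world(b,.028,k)
    print(r, wb.mean(0),[ (round(float(np.linalg.norm(wb[i+1]-wb[i])),4),round(float(np.degrees(np.arctan2(*(wb[i+1]-wb[i])[::-1]))),1)) for i in (0,1)])
```

```text
[ 0.4849 -0.1691  0.2013] 99.50140876766623 0.06000364869708529 [ 0.5078  0.412  -0.3815  2.0928  0.2401  0.6778  0.1328] 8.25
((316.4306640625, 196.3362274169922), (4.4544677734375, 27.059852600097656), 87.61405944824219) [ 0.4798 -0.1541] [(0.0219, 12.0), (0.0037, -77.6)]
((408.9118347167969, 66.85295104980469), (28.861740112304688, 3.6380343437194824), 14.03624439239502) [ 0.5317 -0.0453] [(0.0025, 87.3), (0.0218, -2.7)]
```

View pics/w1.png

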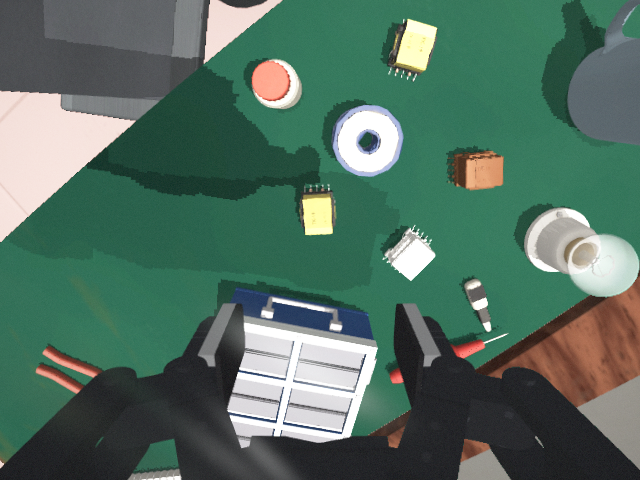

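Run:
```python
from h import *
im=cv2.imread("pics/w1.png"); k=dict(np.load("w1.npz")); hsv=cv2.cvtColor(im,cv2.COLOR_BGR2HSV)
print(hsv[205:230:6,318],hsv[30:55:6,416])
m=cv2.inRange(hsv,(20,50,180),(38,255,255))
c,_=cv2.findContours(m,cv2.RETR_EXTERNAL,cv2.CHAIN_APPROX_NONE)
for q in sorted(c,key=cv2.contourArea)[::-1][:3]:
    r=cv2.minAreaRect(q); b=cv2.boxPoints(r); wb=world(b,.028,k)
    print(r, wb.mean(0),[ (round(float(np.linalg.norm(wb[i+1]-wb[i])),4),round(float(np.degrees(np.arctan2(*(wb[i+1]-wb[i])[::-1]))),1)) for i in (0,1)])
o=[cv2.resize(im[y-45:y+45,x-60:x+60],None,fx=5,fy=5,interpolation=cv2.INTER_CUBIC)[:, :395] for x,y in((318,205),(412,46))]
cv2.imwrite("pics/w1c.png",np.hstack(o))
```

```text
[[ 30  81 255]
 [ 30  84 255]
 [ 30  82 255]
 [ 30  81 255]
 [ 30  46 255]] [[ 30  24 255]
 [ 30  60 255]
 [ 30  61 255]
 [ 30  59 255]
 [ 30  54 255]]
((317.2914123535156, 215.9534454345703), (36.9361572265625, 28.656347274780273), 86.633544921875) [ 0.4833 -0.1704] [(0.0233, 13.0), (0.0314, -76.6)]
((415.9282531738281, 45.52162170410156), (31.77821159362793, 43.29989242553711), 16.927513122558594) [ 0.5335 -0.0299] [(0.0297, 84.1), (0.0235, -4.8)]
((395.5, 40.0), (4.0, 1.0), 90.0) [ 0.5178 -0.0288] [(0.0007, 10.4), (0.0027, -77.8)]
```

View pics/w1c.png

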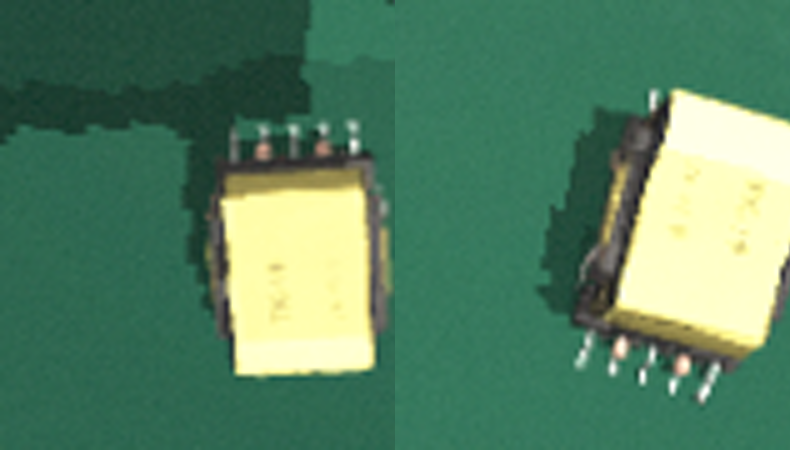

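Emit:
carry_out([
  [[0, 0, -3.8], [0, -0.1, 2], 0.4],
  [[0, 0, 0], [0, 0, 4.5], 0.4],
  [[0, 0, 0], [0, 0, 4.5], 0.4],
  [[0, 0, 0], [0, 0, 4.5], 0.4],
  [[0, 0, 0], [0, 0, 2.5], 0.4],
  [[0, 0, 0], [0, 0, 1.5], 0.4],
  [[0, 0, 0], [0, 0, 0], 0.4],
])

```text
time: 8.95
ee_pos: [0.4833, -0.1685, 0.0044]
eef_rot: [-0.001, 0.619, 0.785, -0.001]
contact_force: [-0.7, -0.5, 0.7]
width: 0.0599
```

Emit:
carry_out([
  [[0, 0, 0], [0, 0, 0], -0.8],
  [[0, 0, 0], [0, 0, 0], -0.8],
  [[0, 0, 0], [0, 0, 0], -0.8],
  [[0, 0, 0], [0, 0, 0], -0.8],
  [[0, 0, 0], [0, 0, 0], -0.8],
], squeeze=25)

```text
time: 9.45
ee_pos: [0.4847, -0.1695, 0.0075]
eef_rot: [0.001, 0.619, 0.785, 0.0]
contact_force: [-1.0, 1.2, 8.4]
width: 0.0267
```

Emit:
carry_out([
  [[0, 0, 0], [0, 0, -1.5], -0.8],
  [[0, 0, 0], [0, 0, -3.5], -0.8],
  [[0, 0, 0], [0, 0, -4.5], -0.8],
  [[0, 0, 0], [0, 0, -2], -0.8],
  [[0, 0, 8], [0, 0, 0], -0.8],
  [[0, 0, 8], [0, 0, 0], -0.8],
  [[0, 0, 8], [0, 0, 0], -0.8],
  [[0, 0, 8], [0, 0, 0], -0.8],
])

```text
time: 10.25
ee_pos: [0.484, -0.1695, 0.1221]
eef_rot: [0.0, 0.813, 0.582, 0.0]
contact_force: [-0.4, -0.4, -0.5]
width: 0.0266
```

Emit:
carry_out([
  [[0, 0, 8], [0, 0, 0], -0.8],
  [[0, 0, 8], [0, 0, 0], -0.8],
  [[0, 0, 8], [0, 0, 0], -0.8],
  [[0, 0, 8], [0, 0, 0], -0.8],
  [[0, 0, 8], [0, 0, 0], -0.8],
  [[0, 0, 8], [0, 0, 0], -0.8],
  [[0, 0, 8], [0, 0, 0], -0.8],
  [[0, 0, 8], [0, 0, 0], -0.8],
])

```text
time: 11.05
ee_pos: [0.4841, -0.1692, 0.1219]
eef_rot: [-0.0, 0.998, 0.063, 0.001]
contact_force: [0.2, 0.0, -1.1]
width: 0.0262
```

Emit:
carry_out([
  [[0, 0, 8], [0, 0, 0], -0.8],
  [[0, 0, 0], [0, 0, 0], -0.8],
  [[0, 0, 0], [0, 0, 0], -0.8],
])

```text
time: 11.35
ee_pos: [0.4841, -0.1691, 0.1216]
eef_rot: [0.0, 1.0, -0.002, 0.0]
contact_force: [0.1, 1.1, -1.1]
width: 0.0267
```

Run:
```python
from h import *
im=eyes.snapshot("wrist"); cv2.imwrite("pics/w2.png",im)
s,e,r=pose(); print(e,np.degrees(np.arctan2(*r.as_matrix()[1::-1,0])),s["width"],s["time"],s["contact_force"])
goto((.513,-.2925,.085),-2.4)
```

```text
[ 0.4841 -0.1691  0.1216] -0.2421158613331313 0.026011269732036234 11.4 [-1.3343  0.8503 -2.6384]
turn [-0.   -0.03  2.16] shift now [ 2.94 12.33  3.66] after [ 3.4  12.21  3.66]
```

View pics/w2.png

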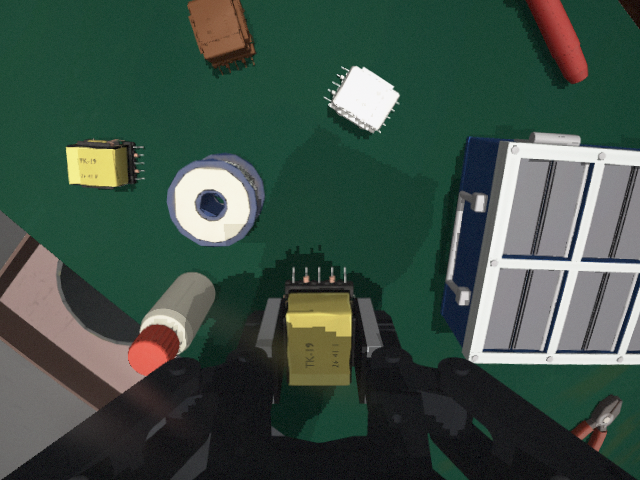

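Run:
```python
from h import *
k=eyes.get_calibration("wrist")
# top face corners: near-camera edge (far in image top) and rear
w=world([(290,293),(350,293),(350,385),(288,385)],.142,k); s,e,r=pose()
t=(np.c_[w,np.full(4,.142)]-e)@r.as_matrix(); print(t*1000, t.mean(0)*1000)
```

```text
[[ 20.6225 -10.7878 -20.4257]
 [ 20.6477   9.5318 -20.4268]
 [-17.1434  10.6087 -20.4441]
 [-17.172  -12.4306 -20.4429]] [  1.7387  -0.7695 -20.4349]
```

Emit:
carry_out([
  [[0, 0, 2.2], [0, 0, 0], -0.8],
  [[0, 0, 0], [1.1, 4.07, 0], -0.8],
  [[0, 0, 0], [1.1, 4.07, 0], -0.8],
  [[0, 0, 0], [1.1, 4.07, 0], -0.8],
  [[0, 0, 0], [0, 0, 3.6], -0.8],
  [[0, 0, 0], [0, 0, 0], -0.8],
  [[0, 0, 0], [0, 0, 0], -0.8],
])

```text
time: 12.1
ee_pos: [0.5105, -0.2918, 0.0849]
eef_rot: [-0.001, 1.0, -0.023, -0.001]
contact_force: [-0.2, -0.4, 0.3]
width: 0.0267
```

Run:
```python
from h import *
im=eyes.snapshot("wrist"); cv2.imwrite("pics/w3.png",im)
s,e,r=pose(); print(e,np.degrees(np.arctan2(*r.as_matrix()[1::-1,0])),s["width"],s["time"],s["contact_force"])
goto((.512,-.2925,.067),-2.4)
k=eyes.get_calibration("wrist")
P=lambda x,y,z:0
# predicted carrier rim corners in the image for comparison
a=np.radians(-92.4);ux=np.array([np.cos(a),np.sin(a)]);uy=np.array([-ux[1],ux[0]])
for nm,c in(("avg",(.480,-.3393)),):
  for sx,sy in((-1,1),(-1,-1),(1,1)):
    p=np.r_[np.array(c)+ux*sx*.075+uy*sy*.065,.062]; q=np.linalg.inv(k["T"])@np.r_[p,1]; q=q[:3]*[1,-1,-1]
    print(nm,sx,sy,cv2.projectPoints(q[None],np.zeros(3),np.zeros(3),k["K"],k["dist_coeffs"])[0].ravel())
```

```text
[ 0.5112 -0.2917  0.0857] -2.6117282987575057 0.026616626935473404 12.15 [-0.1526  0.031  -0.9474]
turn [-0.06  0.05 -0.21] shift now [0.09 0.08 1.87] after [0.09 0.08 1.87]
avg -1 1 [260.5792 216.4205]
avg -1 -1 [273.2395 447.2278]
avg 1 1 [596.9024 216.5701]
```

View pics/w3.png

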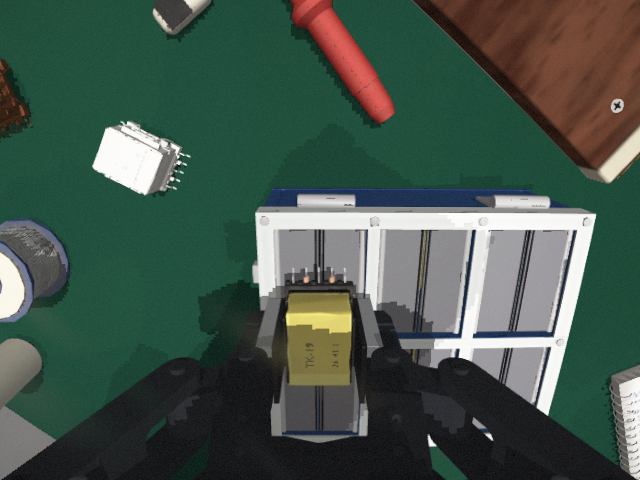

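Emit:
carry_out([
  [[0, 0, -0.2], [0.25, 0.05, 0], -0.8],
  [[0, 0, 0], [0, 0, 1], -0.8],
  [[0, 0, 0], [0, 0, 0.7], -0.8],
  [[0, 0, 0], [0, 0, 0.1], -0.8],
  [[0, 0, 0], [0, 0, 0], -0.8],
])

```text
time: 12.65
ee_pos: [0.5136, -0.293, 0.0669]
eef_rot: [-0.0, 1.0, -0.021, -0.0]
contact_force: [0.9, 0.3, 0.0]
width: 0.0267
```

Emit:
carry_out([
  [[0, 0, 0], [0, 0, 0.1], -0.8],
  [[0, 0, 0], [0, 0, 0.05], -0.8],
])

```text
time: 12.85
ee_pos: [0.5139, -0.2933, 0.0659]
eef_rot: [0.0, 1.0, -0.021, 0.0]
contact_force: [-0.1, 0.8, 2.6]
width: 0.0264
```

Emit:
carry_out([
  [[0, 0, 0], [0, 0, 0.05], -0.3],
  [[0, 0, 0], [0, 0, 0], 0.1],
  [[0, 0, 0], [0, 0, 0], 0.1],
  [[0, 0, 0], [0, 0, 0], 0.1],
  [[0, 0, 0], [0, 0, -2], 0.1],
  [[0, 0, 0], [0, 0, -4], 0.1],
  [[0, 0, 0], [0, 0, 0], -1],
  [[0, 0, 0], [0, 0, 0], -1],
])

```text
time: 13.65
ee_pos: [0.5144, -0.2934, 0.1262]
eef_rot: [0.0, 1.0, -0.021, 0.001]
contact_force: [-0.0, -0.1, -0.2]
width: 0.0188
```

Emit:
carry_out([
  [[0, 0, 0], [0, 0, 0], -1],
  [[0, 0, 0], [0, 0, 0], -1],
  [[0, 0, 0], [0, 0, 0], -1],
])

```text
time: 13.95
ee_pos: [0.5134, -0.293, 0.1244]
eef_rot: [-0.0, 1.0, -0.021, -0.001]
contact_force: [0.4, -0.0, 0.6]
width: 0.0001
```

Run:
```python
from h import *
im=eyes.snapshot("wrist"); cv2.imwrite("pics/w4.png",im); k=eyes.get_calibration("wrist"); np.savez("w4.npz",**k)
s,e,r=pose(); print(e,np.degrees(np.arctan2(*r.as_matrix()[1::-1,0])),s["width"],s["time"],s["contact_force"])
```

```text
[ 0.5135 -0.2931  0.1245] -2.457040918093339 -0.0002518407639108977 14.0 [ 0.3422  0.1574 -0.4413]
```

View pics/w4.png

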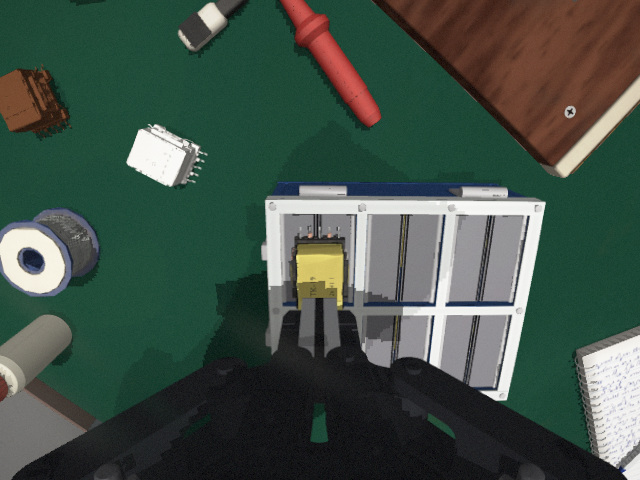

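Emit:
carry_out([
  [[0, 0, 0], [0, 0, 2.2], -1],
  [[0, 0, 0], [0, 0, 1.1], -1],
  [[0, 0, 0], [0, 0, 0.4], -1],
  [[0, 0, 0], [0, 0, 0.4], -1],
  [[0, 0, 0], [0, 0, 0.4], -1],
])

```text
time: 14.5
ee_pos: [0.5141, -0.2934, 0.0804]
eef_rot: [0.0, 1.0, -0.021, 0.0]
contact_force: [-0.9, 1.2, 2.1]
width: -0.0002
```

Emit:
carry_out([
  [[0, 0, 0], [0, 0, 0.5], -1],
  [[0, 0, 0], [0, 0, 0.5], -1],
])

```text
time: 14.7
ee_pos: [0.5142, -0.2934, 0.0702]
eef_rot: [0.0, 1.0, -0.021, 0.0]
contact_force: [0.9, 1.7, 0.8]
width: -0.0001
```

Emit:
carry_out([
  [[0, 0, 0], [0, 0, 0.6], -1],
  [[0, 0, 0], [0, 0, 0.6], -1],
  [[0, 0, 0], [0, 0, 0.6], -1],
  [[0, 0, 0], [0, 0, 0.6], -1],
])

```text
time: 15.1
ee_pos: [0.5138, -0.2932, 0.0457]
eef_rot: [-0.0, 1.0, -0.021, -0.0]
contact_force: [-1.0, -0.0, 2.6]
width: -0.0001
```

Emit:
carry_out([
  [[0, 0, 0], [0, 0, 0.5], -1],
  [[0, 0, 0], [0, 0, 0.3], -1],
  [[0, 0, 0], [0, 0, 0.2], -1],
])

```text
time: 15.4
ee_pos: [0.5138, -0.2932, 0.036]
eef_rot: [-0.0, 1.0, -0.021, -0.0]
contact_force: [0.9, 0.3, 1.3]
width: 0.0002
```

Emit:
carry_out([
  [[0, 0, 0], [0, 0, 0.15], -1],
  [[0, 0, 0], [0, 0, 0.1], -1],
])

```text
time: 15.6
ee_pos: [0.5139, -0.2933, 0.0338]
eef_rot: [0.0, 1.0, -0.021, 0.0]
contact_force: [-0.4, 0.0, 1.6]
width: 0.0001
```

Emit:
carry_out([
  [[0, 0, 0], [0, 0, 0.1], -1],
  [[0, 0, 0], [0, 0, 0.1], -1],
])

```text
time: 15.8
ee_pos: [0.514, -0.2934, 0.0335]
eef_rot: [0.0, 1.0, -0.022, 0.0]
contact_force: [-5.6, 4.5, 34.3]
width: 0.0002
```

Emit:
carry_out([
  [[0, 0, 0], [0, 0, -3], -1],
  [[0, 0, 0], [0, 0, -4.5], -1],
  [[0, 0, 0], [0, 0, -4.5], 0.4],
  [[0, 0, 0], [0, 0, -4.5], 0.4],
  [[0, 0, 0], [0, 0, 0], 0.4],
])

```text
time: 16.3
ee_pos: [0.5162, -0.2949, 0.2026]
eef_rot: [0.002, 1.0, -0.022, 0.004]
contact_force: [0.2, 0.2, -0.4]
width: 0.0431
```

Run:
```python
from h import *
im=eyes.snapshot("wrist"); k=eyes.get_calibration("wrist"); cv2.imwrite("pics/w5.png",im)
s,e,r=pose(); print(e,np.degrees(np.arctan2(*r.as_matrix()[1::-1,0])),s["time"])
a=np.radians(-92.4);ux=np.array([np.cos(a),np.sin(a)]);uy=np.array([-ux[1],ux[0]])
p=np.r_[np.array((.482,-.339))-ux*.048+uy*.031,.059,1]; q=(np.linalg.inv(k["T"])@p)[:3]*[1,-1,-1]
u,v=cv2.projectPoints(q[None],np.zeros(3),np.zeros(3),k["K"],k["dist_coeffs"])[0].ravel(); print(u,v)
hsv=cv2.cvtColor(im,cv2.COLOR_BGR2HSV)[int(v)-35:int(v)+35,int(u)-20:int(u)+20]
print("yellow px in cell 4:",cv2.countNonZero(cv2.inRange(hsv,(20,50,60),(38,255,255))), "mean",hsv.reshape(-1,3).mean(0))
goto((.534,-.031,.2),84.5)
```

```text
[ 0.5152 -0.294   0.1999] -2.457607198118812 16.35
317.4226715810665 224.56178450099762
yellow px in cell 4: 58 mean [124.1364   8.8746 124.7379]
turn [  0.35  -0.16 -86.96] shift now [  0.75 -26.36  -0.07] after [26.36 -0.65 -0.01]
```

Emit:
carry_out([
  [[0, 0, 0], [0.1, -4.4, 0], 0.4],
  [[0, 0, 0], [0.1, -4.4, 0], 0.4],
  [[0, 0, 0], [0.1, -4.4, 0], 0.4],
  [[0, 0, 0], [0.1, -4.4, 0], 0.4],
  [[0, 0, 0], [0.1, -4.4, 0], 0.4],
  [[0, 0, 0], [0.1, -4.4, 0], 0.4],
  [[0, 0, -7.9], [0, 0, 0], 0.4],
  [[0, 0, -7.9], [0, 0, 0], 0.4],
])

```text
time: 17.15
ee_pos: [0.5305, -0.0271, 0.1953]
eef_rot: [-0.0, 0.993, 0.121, -0.001]
contact_force: [0.1, -0.6, 0.5]
width: 0.0599
```

Emit:
carry_out([
  [[0, 0, -7.9], [0, 0, 0], 0.4],
  [[0, 0, -7.9], [0, 0, 0], 0.4],
  [[0, 0, -7.9], [0, 0, 0], 0.4],
  [[0, 0, -7.9], [0, 0, 0], 0.4],
  [[0, 0, -7.9], [0, 0, 0], 0.4],
  [[0, 0, -7.9], [0, 0, 0], 0.4],
  [[0, 0, -7.9], [0, 0, 0], 0.4],
  [[0, 0, -7.9], [0, 0, 0], 0.4],
])

```text
time: 17.95
ee_pos: [0.5304, -0.0297, 0.1954]
eef_rot: [-0.001, 0.783, 0.622, -0.001]
contact_force: [-0.2, -0.2, -0.1]
width: 0.0597
```

Emit:
carry_out([
  [[0, 0, -7.9], [0, 0, 0], 0.4],
  [[0, 0, 0], [0, 0, 0], 0.4],
  [[0, 0, 0], [0, 0, 0], 0.4],
])

```text
time: 18.25
ee_pos: [0.5306, -0.0299, 0.1958]
eef_rot: [-0.001, 0.742, 0.67, -0.0]
contact_force: [-0.1, -0.6, -0.4]
width: 0.0599
```

Run:
```python
from h import *
im=eyes.snapshot("wrist"); k=eyes.get_calibration("wrist"); cv2.imwrite("pics/w6.png",im)
s,e,r=pose(); print(e,np.degrees(np.arctan2(*r.as_matrix()[1::-1,0])),s["time"],s["width"])
m=cv2.inRange(cv2.cvtColor(im,cv2.COLOR_BGR2HSV),(20,40,100),(38,255,255))
c,_=cv2.findContours(m,cv2.RETR_EXTERNAL,cv2.CHAIN_APPROX_NONE)
for q in sorted(c,key=cv2.contourArea)[::-1][:2]:
    r=cv2.minAreaRect(q); b=cv2.boxPoints(r); wb=world(b,.028,k)
    print(r, wb.mean(0),[ (round(float(np.linalg.norm(wb[i+1]-wb[i])),4),round(float(np.degrees(np.arctan2(*(wb[i+1]-wb[i])[::-1]))),1)) for i in (0,1)])
goto((.534,-.031,.006),84.5)
```

```text
[ 0.5307 -0.0298  0.1961] 84.22193857717465 18.3 0.059587769116502855
((184.33998107910156, 52.6199951171875), (42.42640686035156, 39.59798049926758), 8.13010311126709) [0.444  0.1034] [(0.0277, 70.2), (0.0309, -14.7)]
((324.5, 212.5), (41.0, 29.0), 90.0) [ 0.5346 -0.0272] [(0.0231, -5.7), (0.0341, -94.8)]
turn [-0.08 -0.01 -0.28] shift now [-0.09  0.36 19.  ] after [-0.08  0.33 19.01]
```

Emit:
carry_out([
  [[0, 0, -0.3], [0.1, 0.38, 2], 0.4],
  [[0, 0, 0], [0, 0, 4.5], 0.4],
  [[0, 0, 0], [0, 0, 4.5], 0.4],
  [[0, 0, 0], [0, 0, 4], 0.4],
  [[0, 0, 0], [0, 0, 2.5], 0.4],
  [[0, 0, 0], [0, 0, 1.4], 0.4],
  [[0, 0, 0], [0, 0, 0], 0.4],
])

```text
time: 19.0
ee_pos: [0.5338, -0.0288, 0.0056]
eef_rot: [-0.001, 0.739, 0.673, -0.002]
contact_force: [-0.6, 0.2, 0.4]
width: 0.0598
```

Emit:
carry_out([
  [[0, 0, 0], [0, 0, 0], -0.8],
  [[0, 0, 0], [0, 0, 0], -0.8],
  [[0, 0, 0], [0, 0, 0], -0.8],
  [[0, 0, 0], [0, 0, 0], -0.8],
  [[0, 0, 0], [0, 0, 0], -0.8],
], squeeze=25)

```text
time: 19.5
ee_pos: [0.5356, -0.0292, 0.0089]
eef_rot: [0.001, 0.739, 0.674, 0.001]
contact_force: [-0.4, 0.5, 7.9]
width: 0.0262
```

Emit:
carry_out([
  [[0, 0, 0], [0, 0, -1.5], -0.8],
  [[0, 0, 0], [0, 0, -3.5], -0.8],
  [[0, 0, 0], [0, 0, -4.5], -0.8],
  [[0, 0, 0], [0, 0, -2], -0.8],
  [[0, 0, 7.9], [0, 0, 0], -0.8],
  [[0, 0, 7.9], [0, 0, 0], -0.8],
  [[0, 0, 7.9], [0, 0, 0], -0.8],
  [[0, 0, 7.9], [0, 0, 0], -0.8],
])

```text
time: 20.3
ee_pos: [0.535, -0.0293, 0.1234]
eef_rot: [0.0, 0.896, 0.445, 0.0]
contact_force: [-0.1, -0.8, -0.7]
width: 0.0259
```

Emit:
carry_out([
  [[0, 0, 7.9], [0, 0, 0], -0.8],
  [[0, 0, 7.9], [0, 0, 0], -0.8],
  [[0, 0, 7.9], [0, 0, 0], -0.8],
  [[0, 0, 7.9], [0, 0, 0], -0.8],
  [[0, 0, 7.9], [0, 0, 0], -0.8],
  [[0, 0, 7.9], [0, 0, 0], -0.8],
  [[0, 0, 7.9], [0, 0, 0], -0.8],
  [[0, 0, 0], [0, 0, 0], -0.8],
])

```text
time: 21.1
ee_pos: [0.5349, -0.0289, 0.1231]
eef_rot: [0.0, 1.0, -0.02, 0.0]
contact_force: [-0.8, -0.6, -0.6]
width: 0.0266
```

Run:
```python
from h import *
s,e,r=pose(); print(e,np.degrees(np.arctan2(*r.as_matrix()[1::-1,0])),s["width"],s["time"],s["contact_force"])
goto((.453,-.29,.085),-2.4)
```

```text
[ 0.5349 -0.0289  0.1231] -2.2647058207284045 0.02661256826267206 21.1 [-0.7683 -0.6476 -0.5992]
turn [ 0.   -0.01  0.14] shift now [-7.16 26.41  3.8 ] after [-7.09 26.43  3.81]
```

Emit:
carry_out([
  [[0, 0, 0.1], [-1.19, 4.4, 0], -0.8],
  [[0, 0, 0], [-1.19, 4.4, 0], -0.8],
  [[0, 0, 0], [-1.19, 4.4, 0], -0.8],
  [[0, 0, 0], [-1.19, 4.4, 0], -0.8],
  [[0, 0, 0], [-1.19, 4.4, 0], -0.8],
  [[0, 0, 0], [-1.19, 4.4, 0], -0.8],
  [[0, 0, 0], [0, 0, 3.7], -0.8],
  [[0, 0, 0], [0, 0, 0], -0.8],
])

```text
time: 21.9
ee_pos: [0.4512, -0.2906, 0.0835]
eef_rot: [-0.001, 1.0, -0.019, -0.002]
contact_force: [-0.1, 1.4, -1.6]
width: 0.0265
```

Run:
```python
from h import *
im=eyes.snapshot("wrist"); cv2.imwrite("pics/w7.png",im)
s,e,r=pose(); print(e,np.degrees(np.arctan2(*r.as_matrix()[1::-1,0])),s["width"],s["time"],s["contact_force"])
goto((.453,-.29,.066),-2.4)
```

```text
[ 0.452  -0.2896  0.0848] -2.1523685569746234 0.02665750112154449 21.95 [-0.2235  0.8796 -0.2954]
turn [-0.13  0.18  0.25] shift now [0.1  0.04 1.88] after [0.1  0.04 1.88]
```

View pics/w7.png

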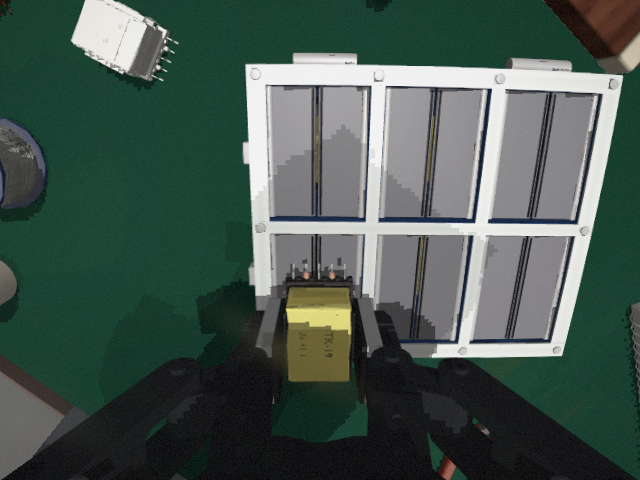

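Emit:
carry_out([
  [[0, 0, 0.2], [0.1, 0.04, 0], -0.8],
  [[0, 0, 0], [0, 0, 1], -0.8],
  [[0, 0, 0], [0, 0, 0.65], -0.8],
  [[0, 0, 0], [0, 0, 0.1], -0.8],
  [[0, 0, 0], [0, 0, 0], -0.8],
])

```text
time: 22.45
ee_pos: [0.4544, -0.2901, 0.0681]
eef_rot: [-0.0, 1.0, -0.021, -0.0]
contact_force: [-1.1, -0.1, -1.6]
width: 0.0265
```

Emit:
carry_out([
  [[0, 0, 0], [0, 0, 0.1], -0.8],
  [[0, 0, 0], [0, 0, 0], -0.8],
])

```text
time: 22.65
ee_pos: [0.4545, -0.2905, 0.0675]
eef_rot: [0.0, 1.0, -0.021, 0.0]
contact_force: [-0.5, 0.5, 1.6]
width: 0.0267
```

Emit:
carry_out([
  [[0, 0, 0], [0, 0, 0.1], -0.8],
  [[0, 0, 0], [0, 0, 0], -0.8],
])

```text
time: 22.85
ee_pos: [0.4545, -0.2905, 0.0664]
eef_rot: [-0.0, 1.0, -0.021, 0.0]
contact_force: [0.3, 0.9, 1.9]
width: 0.0265
```

Touching the flaps. Release, rise, shut.

Emit:
carry_out([
  [[0, 0, 0], [0, 0, 0], -0.3],
  [[0, 0, 0], [0, 0, 0], 0.1],
  [[0, 0, 0], [0, 0, 0], 0.1],
  [[0, 0, 0], [0, 0, 0], 0.1],
  [[0, 0, 0], [0, 0, -2], 0.1],
  [[0, 0, 0], [0, 0, -4], 0.1],
  [[0, 0, 0], [0, 0, 0], -1],
  [[0, 0, 0], [0, 0, 0], -1],
])

```text
time: 23.65
ee_pos: [0.4548, -0.2907, 0.127]
eef_rot: [0.0, 1.0, -0.021, 0.001]
contact_force: [0.4, -1.0, 0.1]
width: 0.0188
```

Emit:
carry_out([
  [[0, 0, 0], [0, 0, 0], -1],
  [[0, 0, 0], [0, 0, 0], -1],
  [[0, 0, 0], [0, 0, 0], -1],
])

```text
time: 23.95
ee_pos: [0.454, -0.2904, 0.1254]
eef_rot: [-0.0, 1.0, -0.021, -0.001]
contact_force: [-0.5, 0.5, -0.6]
width: -0.0001
```

Run:
```python
from h import *
im=eyes.snapshot("wrist"); cv2.imwrite("pics/w8.png",im)
a=cv2.imread("pics/w4.png")
f=lambda i:cv2.resize(i[180:340,250:400],None,fx=2.6,fy=2.6)
cv2.imwrite("pics/w8c.png",np.hstack([f(a),f(im)]))
s,e,r=pose(); print(e,s["width"],s["time"])
```

```text
[ 0.454  -0.2904  0.1255] -0.00023240417102061249 24.0
```

View pics/w8c.png

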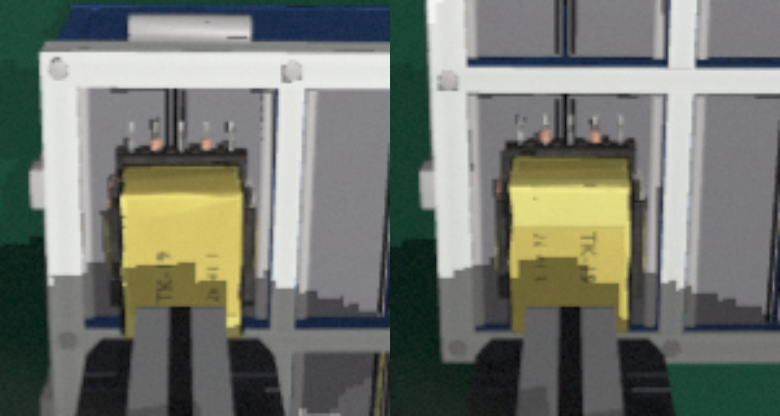

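The second unit (right) stands level and centred on cell 1's flaps, just as the first did in cell 4 (left). Push it through.

Emit:
carry_out([
  [[0, 0, 0], [0, 0, 2.2], -1],
  [[0, 0, 0], [0, 0, 1.2], -1],
  [[0, 0, 0], [0, 0, 0.4], -1],
  [[0, 0, 0], [0, 0, 0.4], -1],
  [[0, 0, 0], [0, 0, 0.4], -1],
  [[0, 0, 0], [0, 0, 0.5], -1],
  [[0, 0, 0], [0, 0, 0.5], -1],
])

```text
time: 24.7
ee_pos: [0.4547, -0.2907, 0.0702]
eef_rot: [0.0, 1.0, -0.021, 0.0]
contact_force: [0.7, 0.2, -0.3]
width: 0.0003
```

Emit:
carry_out([
  [[0, 0, 0], [0, 0, 0.6], -1],
  [[0, 0, 0], [0, 0, 0.6], -1],
  [[0, 0, 0], [0, 0, 0.6], -1],
  [[0, 0, 0], [0, 0, 0.6], -1],
])

```text
time: 25.1
ee_pos: [0.4544, -0.2906, 0.0458]
eef_rot: [0.0, 1.0, -0.021, 0.0]
contact_force: [0.2, 0.5, 1.5]
width: -0.0001
```

Emit:
carry_out([
  [[0, 0, 0], [0, 0, 0.5], -1],
  [[0, 0, 0], [0, 0, 0.3], -1],
  [[0, 0, 0], [0, 0, 0.2], -1],
])

```text
time: 25.4
ee_pos: [0.4543, -0.2905, 0.0359]
eef_rot: [-0.0, 1.0, -0.021, -0.0]
contact_force: [-0.4, 0.6, 2.7]
width: 0.0002
```

Emit:
carry_out([
  [[0, 0, 0], [0, 0, 0.2], -1],
  [[0, 0, 0], [0, 0, 0.15], -1],
  [[0, 0, 0], [0, 0, 0], -1],
])

```text
time: 25.7
ee_pos: [0.4544, -0.2906, 0.0336]
eef_rot: [0.0, 1.0, -0.021, 0.0]
contact_force: [-1.4, 2.0, 12.4]
width: 0.0
```

Emit:
carry_out([
  [[0, 0, 0], [0, 0, -3], -1],
  [[0, 0, 0], [0, 0, -4.5], -1],
  [[0, 0, 0], [0, 0, -4.5], -1],
  [[0, 0, 0], [0, 0, -4.5], -1],
  [[0, 0, 0], [0, 2.4, -2], -1],
  [[0, 0, 0], [0, 2.4, -2], -1],
  [[0, 0, 0], [0, 0, 0], -1],
  [[0, 0, 0], [0, 0, 0], -1],
])

```text
time: 26.5
ee_pos: [0.4521, -0.3386, 0.2379]
eef_rot: [0.0, 1.0, -0.022, 0.0]
contact_force: [0.0, 0.9, -0.3]
width: 0.0002
```

Run:
```python
from h import *
im=eyes.snapshot("wrist"); t=eyes.snapshot("top"); cv2.imwrite("pics/w9.png",im);cv2.imwrite("pics/top9.png",t)
t0=cv2.imread("pics/top0.png")
d=cv2.absdiff(t,t0)[130:350,190:360]
cv2.imwrite("pics/fin.png",np.hstack([cv2.resize(im[50:370,180:480],(500,533)),cv2.resize(t[130:350,190:320],(300,533))]))
for n in("glue_bottle","solder_reel","mug","lamp_holder","unit_a"): print(n,[(np.round(x["position"],1),round(x["confidence"],2)) for x in eyes.pinpoint(n,"top")][:4])
s,e,r=pose(); print(e,s["time"])
```

```text
glue_bottle [(array([256.4, 304.7]), 0.65)]
solder_reel [(array([274.2, 270.9]), 0.55)]
mug [(array([231.3, 169.4]), 0.89)]
lamp_holder [(array([306.4, 168. ]), 0.86)]
unit_a [(array([278.1, 219.4]), 0.7), (array([321.8, 238.2]), 0.65), (array([307.1, 166.8]), 0.34)]
[ 0.4523 -0.3379  0.2372] 26.85
```

View pics/fin.png

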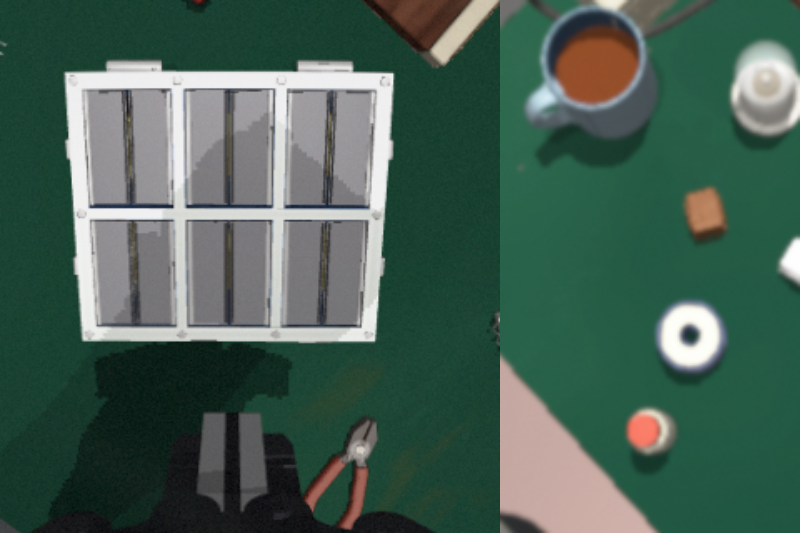

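All flaps are shut, with yellow showing through every slit. The bystanders are where they were. Handing in.

```bash
python3 -c "
from bench import job; print(job.hand_in())"
```

```text
the job is handed in; nothing more can be done
None
```

Both transformers are in the carrier: one in cell 4, the other in cell 1. I handed the job in at about 27 s.

**Finding the empty cells:** With both units still on the bench, I felt down with the shut fingers.
- **Cell 5:** hard contact about 30 mm below the rim, so it holds a transformer. That touch peaked at 63 N at the fingertip, firmer than I intended; later contacts stayed at 34 N or less.
- **Cells 4 and 1:** nothing met down to about 37 mm below the rim, so both are empty.
- **Cells 2, 3 and 6:** not probed, since both empty cells had been found.

**Placing:** I set each unit on its flaps, checked in the wrist camera that it stood level and centred, and pushed it down with the shut fingers. The readings taken on the way down were under 3 N. Both bottomed with the tip at 33.5 mm, against 34.5 mm expected for a unit on the pad. My tip readings in the carrier ran about 1 mm low, so this fits.

**Last checks:**
- **Flaps:** all twelve look shut, with a yellow core showing through the slit of every cell, including 1 and 4.
- **Bystanders:** the bottle, reel, mug and lamp holder were found within about 3 pixels of where they started.
- **Loose units:** no loose yellow transformer is left on the bench; the detector found only the brown and white look-alikes, plus one weak false hit on the lamp holder.

I viewed 11 pictures, one over the budget of 10.

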